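Add the stored tray to the keyed keepsake box and close it

ROBOT

A 7-joint arm with a two-finger parallel gripper is mounted at the origin on the work surface. World frame = base frame: x ahead of the robot, y to its left, z up, the work surface at z = 0. Lengths are in m, angles in rad, forces in N, time in s.
With the tool pointing down it reaches from about 0.425 to 0.875 m from the base axis. Payload 4.7 kg.
Tool frame: the origin (TCP) lies between the finger pads; the fingertips stand 14 mm ahead of it and the grasp point (between the pads) lies 5 mm behind it; z points along the fingers, y is the line along which they close (so a half turn about z gives the same grasp; the last joint's range is limited). The gripper opens to 87 mm and grips with 3 to 60 N. Pads are 19 mm wide; open, the fingers measure 117 mm over their backs; the gripper's body (75 mm by 190 mm) begins 51 mm behind the grasp point.
Start: joints at [-1.312, 0.321, -0.07, 1.45, 0.023, 1.371, -0.057], TCP at [0.158, 0.631, 0.237] pointing down, gripper open.
Joint ranges: [-2.86, 2.86], [-0.3, 2.09], [-1.38, 1.24], [0.06, 2.45], [-1.56, 4.7], [0.09, 2.05], [-2.69, 2.69]. Speed limits (rad/s): [2.57, 2.57, 3.14, 3.14, 3.14, 3.14, 3.14].

INTERFACE

Orientations are given as a rotation vector (axis times angle).
In Python, from bench import ctrl gives the robot as it stands.
- The arm moves only by the shell command python3 -m inch 'ROWS' [OPENING] [FORCE]. ROWS is JSON, a list of rows, each a list of 6 numbers: the shift along the world's x, y, z in mm, then the turn, a rotation vector about the world's x, y, z in degrees. In form: [[tx, ty, tz, rx, ry, rz], ...]. A call has 1 to 20 rows; each row is the pose to reach, as a shift and turn from the pose commanded when the call began; what a row does not reach only later rows make up. A row lasts 1/8 s, in which the tool goes at most 62.5 mm and 10.7 degrees, less where a joint would pass 70% of its speed; a pose out of reach is approached as far as the arm can. A call with a gripper value outside its range is refused whole. OPENING is the finger opening in mm, from 0 to 87, set as the call begins (- or left out, the last holds). The fingers move at their own pace and stop on an object; FORCE is the grip in N (left out, the last holds). Time passes only in rows, so rows that repeat a pose let the fingers close. It gives the time, the measured TCP pose, the force, the opening and the grip force at its end, in the units of the state.
- ctrl.get_state(): the state, without advancing time (a new reading comes with each control period).
- ctrl.get_image(name): name is "scene" or "top" or "wrist"; returns (picture, depth): 384x512x3 uint8, red, green, blue; 384x512 float32, m along the optical axis (not along the pixel's ray), 0 where there is no reading.
- ctrl.camera_params(name): a dict with "mtx" (3x3 intrinsics, pixels), "T" (4x4, takes a point from camera to world coordinates). Camera axes: x right, y down, z forward; pixel columns grow to the right and rows downward; lengths in m; the calibration is good to about 2 mm. A picture is of the moment at which its call begins: read the wrist's pose just before it. camera_params takes no time and is no camera call; for the wrist camera it gives the pose at the moment of the call.
- ctrl.close_job(): hands the job in; it is judged then, once.
The state is a dict: "time": time; "joint_positions": joint angles; "qd": joint speeds; "joint_torque": joint torques, N m; "position": TCP position; "tool_rot": TCP orientation; "ft_force": force on the tool from outside, world axes, zero at the start; "torque": the same for the moment, N m; "grip_width": opening from 0.0 (shut) to 1.0 (fully open); "grip_force": force on a finger pad.
Only numpy, scipy, OpenCV 4.12 (cv2) and the standard library are available. Lean on these libraries where they do the work, as an engineer would, in place of code of your own. Each camera call takes 0.05 s, during which the arm holds its last target. There are 200 camera calls.

TASK

Take the stored wooden tray out of its bay in the desk-top riser (spring catches hold it, so its knob needs a firm pull) and stack it, the right way round, on the matching tray that stands open on the table, so that the key on the lower rim enters the notch and it sits fully down; it carries level only by its middle rail. Then put the lid on top the same way, notch over key, fully down. Set things down rather than letting them drop, leave the lower tray about where it is, and do not shove or tip the ornaments, the bottle, the book or the photo box.

Things in the scene. Friction and masses are not known exactly. Their poses are not given: they have to be found in the camera images.
- tray: the tray to move: open oblong tray of pale wood, 150 mm long (its x) by 120 wide (y), walls 8 mm thick, rim at z 62 mm, inner floor at z 11. Origin: centre of the underside (of its feet), z up; the FRONT end, with the knob, looks to -x. 0.45 kg. It starts in one of the riser's two bays, front end out by 30 mm. Seated on a tray, its origin is 56 mm above that tray's origin, axes coinciding.
- tray_knob (a point): centre of the brass ball knob (24 mm across, on a 10 mm stem) on the tray's front, at (-103, 0, 36) mm in the tray's frame, 28 mm out from the front wall. It is to be pinched across y from above. Being round it lets the tray sag and swing if it is lifted by it.
- tray_rail (a point): on the tray's carrying rail, at (0, 0, 42) mm in the tray's frame. The rail is 12 mm thick, runs along x down the middle of the tray (x -63 to 67, top at z 54) and is to be pinched across y from above; 46 mm are free on either side of it.
- tray_notch (a point): the NOTCH in the bottom edge of the tray's front wall, at (-71, 0, 6) mm in the tray's frame: 34 mm wide (y), from z 6 to 18; it goes over the key of the tray below.
- tray_slot (a point): slot in the tray's side wall at (44, 60, 34) mm in the tray's frame, another at y -60: 16 mm long. In the bay a sprung steel roller sits in each; they let go after a few mm of pull, at about 8 to 15 N in all, and after 31 mm the tray slides free.
- tray_foot (a point): underside middle of one of the two runner feet along x, at (0, 44, 0) mm in the tray's frame, the other at y -44: each 129 x 10 mm, 6 mm deep (z 0 to 6); the walls begin at z 6. The feet drop inside the rim below (134 x 104 mm inside) with 2.5 to 3 mm of play.
- base: the lower tray, loose on the table, left or right; the same make as tray (same sizes, frame, feet, notch, rail, knob to its -x), with a few things inside below the rim. 0.9 kg.
- base_key (a point): top middle of the KEY on the lower tray's front rim, at (-71, 0, 72) mm in its frame: a tongue 30 mm wide (y), 8 mm thick, rising from the rim at z 62 to 72. The tray to move has the same key on its own rim, for the lid.
- lid: the lid, same wood: plate 150 x 120 mm (x, y), z 6 to 16, on the same two 6 mm deep runner feet. Origin: centre of the underside (of the feet), z up. Its front (-x) edge has a notch through the plate, 34 mm wide, 12 mm deep, that goes round the key. 0.25 kg. It lies right way up on the side away from the lower tray. Seated on a tray its origin is 56 mm above that tray's, axes coinciding.
- lid_bar (a point): centre of the lid's grip bar, at (0, 0, 42) mm in the lid's frame; the bar is 90 mm long along x, 14 mm thick, z 32 to 52, on a short post at either end, to be pinched across y from above
- riser: desk-top riser, fixed: board 160 mm deep (x) by 316 wide (y) at z 84 to 102 mm over two bays side by side, each 130 mm wide, centred at y +-73, open to -x (board's front edge at x = -80). Origin: centre of its footprint on the table. A dish and a book lie on it, up to z 130.
- photo_box: closed box of the same pale wood, 150 x 108 x 69 mm, no knob, in the riser's other bay. Origin centre of underside. Bystander.
- dome: glass cylinder ornament with brass ends, 70 mm across, 150 mm tall, stands close behind the lower tray. Origin centre of underside. Bystander.
- clock: round mantel clock on a foot, 46 x 100 mm, 102 mm tall, stands close behind the lid. Origin centre of underside. Bystander.
- bottle: green glass bottle, 52 mm across, 150 mm tall. Origin centre of underside. Bystander.
- mill: brass mill, 60 mm across, 130 mm tall, with a small crank reaching 50 mm to its +y. Origin centre of underside. Bystander.
- book: book lying on the riser's board, 105 x 150 x 24 mm. Origin centre of underside. Bystander.
- bowl: small steel bowl, 60 mm across, 40 mm tall, stands close beside the lid. Origin centre of underside. Bystander.
- candlestick: brass candlestick, 48 mm across, 85 mm tall, stands close beside the lower tray. Origin centre of underside. Bystander.
There are look-alikes about, which are no part of the job. What is shaped like the tray but orange or purple is not meant.

How it is judged:
On the way, in this order (a step that is already met when the one before it is completed fails the run):
1. the tray is drawn out of its bay (x of tray in the frame of riser below -0.13 m), for 0.1 s.
2. the tray sits fully down on the lower tray, right way round, key in notch (x of tray in the frame of base between -0.004 and 0.004 m and y of tray in the frame of base between -0.004 and 0.004 m and z of tray in the frame of base between 0.053 and 0.059 m and angle between tray's own z axis and vertical below 0.035 rad and x of tray_knob in the frame of base below -0.09 m), for 0.2 s.
At the end, for the whole second after the job is handed in: Lower tray upright and within 40 mm of where it stood; the tray seated on it (4 mm sideways, 3 mm in height, knob ends on the same side, level within 2 degrees); the lid seated on the tray to the same tolerances; all three at rest (all of step 2 and x of lid in the frame of tray between -0.004 and 0.004 m and y of lid in the frame of tray between -0.004 and 0.004 m and z of lid in the frame of tray between 0.053 and 0.059 m and angle between lid's own z axis and vertical below 0.035 rad and distance of base from where it was at the start of the episode below 0.04 m and angle between base's own z axis and vertical below 0.03 rad and linear speed of each of base, tray, lid below 0.02 m/s); the robot touches nothing.
It fails at once if the dome, the clock, the bottle, the mill or the candlestick is shoved more than 30 mm or tipped (distance of any of dome, clock, bottle, mill, candlestick from where it was at the start of the episode above 0.03 m or angle between any of dome, clock, bottle, mill, candlestick's own z axis and vertical above 0.4 rad).
It fails at once if the photo box, the book or the bowl is shoved more than 30 mm or tipped (distance of any of photo_box, book, bowl from where it was at the start of the episode above 0.03 m or angle between any of photo_box, book, bowl's own z axis and vertical above 0.4 rad).
It fails at once if the tray is let fall (linear speed of tray above 0.5 m/s and contact force between the fingers and tray below 0.1 N).
It fails at once if the lid is let fall (linear speed of lid above 0.5 m/s and contact force between the fingers and lid below 0.1 N).
It also fails if it takes over 64 s, if anything falls off the work surface, if the arm or the gripper's body presses on something with over 40 N, if the wrist force passes 120 N, or if a joint passes its speed limit or range.

## Working session

There is one attempt and no reset: what is moved stays moved. The work goes in short steps, Python scripts to look and compute and a shell command to move; the robot and the scene stay as the last step left them, time stands still between calls to the robot, and variables do not carry over. Pictures are saved under pics/ and viewed, at most 10 in all, crops included, and the job is handed in when it is done.

```bash
ls; mkdir -p pics; python3 - <<'E'
from bench import ctrl
import cv2,numpy as np
s=ctrl.get_state();print(s['time'],s['position'],s['tool_rot'],s['grip_width'])
for n in('scene','top'):
    im,d=ctrl.get_image(n);p=ctrl.camera_params(n)
    cv2.imwrite(f'pics/{n}0.png',im[:,:,::-1]);np.savez(f'{n}0.npz',im=im,d=d,**p)
    print(n,p['mtx'].round(1).tolist(),p['T'].round(3).tolist(),(d>0).mean())
E
```

```text
pics
0.0 [0.157465   0.63008798 0.23547154] [-3.83498046e-01 -3.11797324e+00  3.01983990e-03] 0.9994067518691682
scene [[405.0, 0.0, 249.6], [0.0, 405.0, 196.7], [0.0, 0.0, 1.0]] [[-0.372, 0.747, -0.55, 1.157], [0.928, 0.311, -0.205, 0.296], [0.018, -0.587, -0.809, 1.081], [0.0, 0.0, 0.0, 1.0]] 0.9960835774739584
top [[361.7, 0.0, 257.3], [0.0, 361.7, 192.8], [0.0, 0.0, 1.0]] [[-0.024, -0.993, 0.113, 0.383], [-0.999, 0.021, -0.023, 0.052], [0.021, -0.114, -0.993, 1.073], [0.0, 0.0, 0.0, 1.0]] 0.9959665934244791
```

View pics/scene0.png

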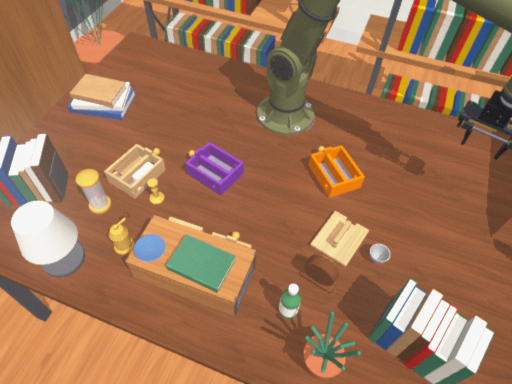

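View pics/top0.png

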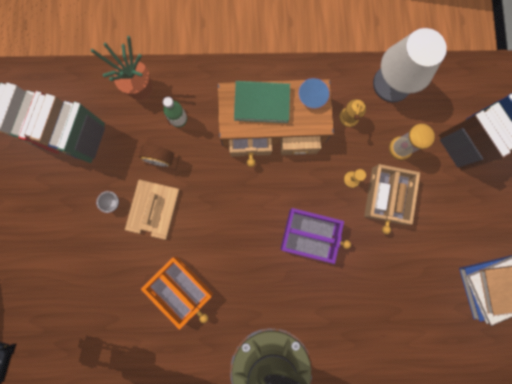

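Top view: the open base is at (393,195) with its knob at (387,229). The stored tray is in the left bay with its knob at (251,161). The lid is at (153,209), notch toward the robot at (155,237). The mill and candlestick stand near the base, and the clock (158,157) and bowl (107,202) near the lid.

```bash
cat > h.py <<'E'
import numpy as np,cv2
def cloud(d,mtx,T):
    v,u=np.indices(d.shape); K=mtx
    P=np.stack([(u-K[0,2])/K[0,0]*d,(v-K[1,2])/K[1,1]*d,d],-1)
    W=P@T[:3,:3].T+T[:3,3]; W[d<=0]=np.nan; return W
def ray(u,v,z,mtx,T):
    r=T[:3,:3]@np.array([(u-mtx[0,2])/mtx[0,0],(v-mtx[1,2])/mtx[1,1],1]);return T[:3,3]+r*(z-T[2,3])/r[2]
def rect(W,box,zlo,zhi,extra=None):
    m=(W[...,2]>zlo)&(W[...,2]<zhi)&(W[...,0]>box[0])&(W[...,0]<box[1])&(W[...,1]>box[2])&(W[...,1]<box[3])
    if extra is not None:m&=extra
    p=W[m];r=cv2.minAreaRect((p[:,:2]*1000).astype(np.float32));return len(p),r,np.median(p,0).round(4)
def wood(im):
    h=cv2.cvtColor(im,cv2.COLOR_RGB2HSV);return h
E
python3 - <<'E'
from h import *
f=np.load('top0.npz');W=cloud(f['d'],f['mtx'],f['T']);im=f['im']
np.set_printoptions(suppress=True,precision=4)
for n,u,v in[('baseknob',387,229),('key',390,222),('trayknob',251,161),('lid',140,205),('bar',154,208),('notch',155,237),('table',250,190),('board',270,133),('dish',314,93),('candl',354,178),('mill',352,112),('dome',420,137),('clock',155,155),('bowl',107,200),('bottle',170,105)]:
    print(n,W[v,u],im[v,u],cv2.cvtColor(im[v:v+1,u:u+1],cv2.COLOR_RGB2HSV)[0,0])
c=W[195,393]
print('base rim',rect(W,(c[0]-.1,c[0]+.1,c[1]-.09,c[1]+.05),.053,.068))
c=W[208,150]
print('lid plate',rect(W,(c[0]-.11,c[0]+.1,c[1]-.1,c[1]+.1),.010,.021))
print('lid bar',rect(W,(c[0]-.06,c[0]+.06,c[1]-.06,c[1]+.06),.042,.06))
print('riser',rect(W,(.5,.85,-.2,.3),.094,.108))
c=W[145,250]
print('tray rim',c,rect(W,(c[0]-.05,c[0]+.05,c[1]-.08,c[1]+.08),.053,.075))
E
```

```text
baseknob [ 0.3882 -0.3388  0.0474] [216 161  79] [ 18 162 216]
key [ 0.409  -0.3675 -0.0007] [112  81  53] [ 14 134 112]
trayknob [0.5928 0.0435 0.0451] [215 160  78] [ 18 162 215]
lid [0.4749 0.3694 0.0152] [207 161 116] [ 15 112 207]
bar [0.4652 0.3284 0.0163] [170 131  95] [ 14 113 170]
notch [ 0.3813  0.3292 -0.0003] [158 115  82] [ 13 123 158]
table [ 0.514   0.048  -0.0006] [114  70  49] [ 10 145 114]
board [ 0.6581 -0.0101  0.1038] [191 125  78] [ 12 151 191]
dish [ 0.7671 -0.1347  0.1124] [ 91 120 160] [107 110 160]
candl [ 0.5359 -0.251   0.0524] [153 114  60] [ 17 155 153]
mill [ 0.7194 -0.2451  0.0878] [152 114  59] [ 18 156 152]
dome [ 0.6269 -0.4032  0.1502] [220 165  80] [ 18 162 220]
clock [0.6027 0.3043 0.1027] [110  69  47] [ 10 146 110]
bowl [0.4926 0.4683 0.0066] [118 112 113] [175  13 118]
bottle [0.7268 0.2548 0.1457] [168 159 158] [  3  15 168]
base rim (632, ((488.3873596191406, -363.3541259765625), (121.6550064086914, 151.23480224609375), 77.52102661132812), array([ 0.5042, -0.3758,  0.0603]))
lid plate (1868, ((463.74945068359375, 335.26171875), (121.52915954589844, 150.1510009765625), 75.27766418457031), array([0.4642, 0.3289, 0.0157]))
lid bar (180, ((463.2396240234375, 334.2875061035156), (14.74289608001709, 88.2055435180664), 75.66926574707031), array([0.4629, 0.3337, 0.0509]))
riser (3732, ((718.7198486328125, 61.16255187988281), (190.3244171142578, 503.6394348144531), 7.218029975891113), array([ 0.6938, -0.0322,  0.1012]))
tray rim [0.6371 0.0454 0.0568] (241, ((637.1149291992188, 45.901912689208984), (37.92086410522461, 157.45228576660156), 1.332890272140503), array([0.6251, 0.0429, 0.061 ]))
```

```bash
python3 - <<'E'
from h import *
f=np.load('top0.npz');W=cloud(f['d'],f['mtx'],f['T']);im=f['im'];h=cv2.cvtColor(im,cv2.COLOR_RGB2HSV)
x,y,z=W[...,0],W[...,1],W[...,2]
m=(z>.094)&(z<.11)&(x>.6)&(x<.85)&(y>-.21)&(y<.14)
p=W[m];print('riser',cv2.minAreaRect((p[:,:2]*1000).astype(np.float32)))
# front edge of board: min x per column
e=[(np.nanmin(x[:,c][m[:,c]]),y[:,c][m[:,c]].mean()) for c in range(222,330) if m[:,c].any()]
e=np.array(e);k=np.polyfit(e[:,1],e[:,0],1);print('board front slope deg',np.degrees(np.arctan(-k[0])),k)
m=(z>.05)&(z<.08)&(x>.60)&(x<.66)&(y>-.03)&(y<.12)
p=W[m];print('trayrim',p.min(0),p.max(0))
e=np.array([(np.nanmin(x[:,c][m[:,c]]),y[:,c][m[:,c]].mean()) for c in range(200,300) if m[:,c].any() and c not in range(243,262)])
k=np.polyfit(e[:,1],e[:,0],1);print(np.degrees(np.arctan(-k[0])),k)
m=(h[...,0]>16)&(h[...,1]>145)&(h[...,2]>120)
for nm,cx,cy in(('tray',.59,.043),('base',.388,-.34)):
    q=W[m&(abs(x-cx)<.03)&(abs(y-cy)<.03)&(z>.03)];print(nm,'knob',len(q),q.min(0),q.max(0),(q.min(0)+q.max(0))/2)
E
```

```text
riser ((730.4073486328125, -26.708358764648438), (161.51071166992188, 316.9934997558594), 1.0862845182418823)
board front slope deg 1.0982785023275536 [-0.01917092  0.65053127]
trayrim [ 0.61733906 -0.02959455  0.05009241] [0.6573111  0.11940127 0.07553814]
0.5130797455306633 [-0.00895517  0.62908524]
tray knob 65 [0.58113796 0.03460312 0.03479513] [0.61620352 0.05510066 0.04873746] [0.59867074 0.04485189 0.04176629]
base knob 60 [ 0.37680692 -0.34637502  0.03218189] [ 0.41130303 -0.32900618  0.05019688] [ 0.39405498 -0.3376906   0.04118938]
```

```bash
python3 -m inch '[[40,-55,0,0,0,2],[80,-110,0,0,0,4],[120,-165,0,0,0,6],[160,-215,0,0,0,8],[200,-270,0,0,0,10],[240,-320,0,0,0,12],[280,-375,0,0,0,14],[320,-430,0,0,0,14],[360,-485,0,0,0,14],[400,-540,0,0,0,14],[435,-587,0,0,0,14],[435,-587,0,0,0,14],[435,-587,0,0,0,14]]' 87 20
```

```text
time: 1.72
position: [0.5936, 0.0388, 0.236]
tool_rot: [-0.012, -3.141, 0.004]
ft_force: [-0.2, 1.4, -1.0]
grip_width: 0.999
grip_force: 0.0
```

```bash
python3 -m inch '[[0,2,-50,0,0,1.5],[-1,4,-100,0,0,1.5],[-1,5,-130,0,0,1.5],[-1,5,-130,0,0,1.5]]'; python3 - <<'E'
from bench import ctrl
import cv2
print(ctrl.get_state()['position'])
im,d=ctrl.get_image('wrist');p=ctrl.camera_params('wrist');print(p['mtx'],p['T'].round(3))
cv2.imwrite('pics/w1.png',im[:,:,::-1])
E
```

```text
time: 2.22
position: [0.5888, 0.05, 0.1038]
tool_rot: [0.043, -3.135, 0.001]
ft_force: [0.8, -0.3, 0.6]
grip_width: 1.002
grip_force: 0.0
[0.58875679 0.04999243 0.1038082 ]
[[293.43407489   0.         251.8645761 ]
 [  0.         293.43407489 191.19235211]
 [  0.           0.           1.        ]] [[-0.028  0.959  0.281  0.512]
 [ 1.     0.027  0.007  0.047]
 [-0.001  0.282 -0.96   0.255]
 [ 0.     0.     0.     1.   ]]
```

View pics/w1.png

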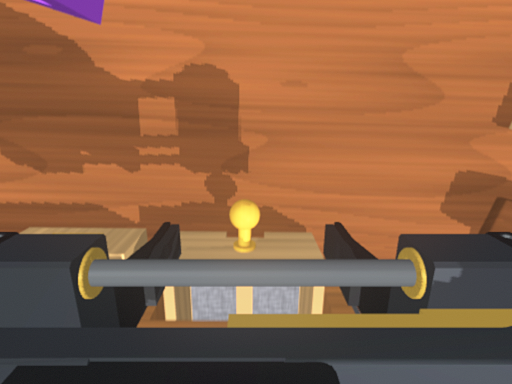

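The knob is at (245,215) and casts to about (595,44) mm, which agrees with the top view; the riser board lies at the bottom of the frame.

```bash
python3 -m inch '[[0,0,0,0,0,0],[0,0,0,0,0,0]]'; python3 -m inch '[[0,-1.5,0,0,0,0],[0,-3,-20,0,0,0],[0,-3,-40,0,0,0],[0,-3,-40,0,0,0],[0,-3,-40,0,0,0]]'
```

```text
time: 2.52
position: [0.5927, 0.0489, 0.1084]
tool_rot: [-0.041, 3.138, 0.001]
ft_force: [-0.2, -0.1, 0.3]
grip_width: 0.998
grip_force: 0.0
time: 3.15
position: [0.5915, 0.0455, 0.0662]
tool_rot: [0.04, -3.141, 0.0]
ft_force: [-0.4, -0.2, -0.0]
grip_width: 1.0
grip_force: 0.0
```

```bash
python3 -m inch '[[1,-1,-15,0,0,0],[1.5,-1.5,-30,0,0,0],[1.5,-1.5,-34,0,0,0],[1.5,-1.5,-34,0,0,0]]'; python3 -m inch '[[0,0,0,0,0,0],[0,0,0,0,0,0],[0,0,0,0,0,0],[0,0,0,0,0,0],[0,0,0,0,0,0],[0,0,0,0,0,0]]' 5 45
```

```text
time: 3.65
position: [0.5927, 0.044, 0.032]
tool_rot: [0.04, -3.14, 0.0]
ft_force: [0.8, 0.2, 0.1]
grip_width: 0.996
grip_force: 0.0
time: 4.4
position: [0.5931, 0.0441, 0.0326]
tool_rot: [-0.04, 3.141, 0.0]
ft_force: [0.3, 0.2, -0.4]
grip_width: 0.403
grip_force: 0.0
```

```bash
python3 -m inch '[[0,0,0,0,0,0],[0,0,0,0,0,0],[0,0,0,0,0,0],[0,0,0,0,0,0]]'; python3 -m inch '[[-4,0,0,0,0,0],[-8,0,0,0,0,0],[-12,0,0,0,0,0],[-16,0,0,0,0,0],[-20,0,0,0,0,0],[-26,0,0,0,0,0],[-32,-0.5,0,0,0,0],[-40,-0.7,0,0,0,0],[-48,-1,0,0,0,0],[-48,-1,0,0,0,0]]'
```

```text
time: 4.9
position: [0.593, 0.0442, 0.0326]
tool_rot: [-0.041, 3.141, 0.0]
ft_force: [-0.9, 0.2, -0.1]
grip_width: 0.248
grip_force: 45.0
time: 6.15
position: [0.5434, 0.0431, 0.0325]
tool_rot: [0.04, -3.139, -0.001]
ft_force: [-1.6, 0.3, 2.3]
grip_width: 0.247
grip_force: 45.0
```

Gripped at 21.5 mm (on the ball, slightly off its centre) and moving. I'll keep drawing the tray out.

```bash
python3 -m inch '[[-12,-0.2,0,0,0,0],[-24,-0.4,0,0,0,0],[-36,-0.6,0,0,0,0],[-48,-0.8,0,0,0,0],[-60,-1,0,0,0,0],[-72,-1.2,0,0,0,0],[-84,-1.5,0,0,0,0],[-94,-1.8,0,0,0,0],[-98,-2,0,0,0,0],[-98,-2,0,0,0,0],[-98,-2,0,0,0,0]]'; python3 -m inch '[[0,0,0,0,0,0],[0,0,0,0,0,0],[0,0,0,0,0,0],[0,0,0,0,0,0]]' 60; python3 - <<'E'
from bench import ctrl
print(ctrl.get_state()['position'])
E
```

```text
time: 7.52
position: [0.4461, 0.0411, 0.0325]
tool_rot: [0.04, -3.139, 0.0]
ft_force: [-3.8, -0.2, 3.5]
grip_width: 0.254
grip_force: 45.0
time: 8.02
position: [0.4473, 0.0411, 0.0326]
tool_rot: [-0.04, 3.141, 0.0]
ft_force: [1.0, -0.3, -0.4]
grip_width: 0.617
grip_force: 0.0
[0.44726872 0.04111823 0.03261012]
```

```bash
python3 -m inch '[[0,0,20,0,0,0],[0,0,60,0,0,0],[0,0,110,0,0,0],[0,0,150,0,0,0],[0,0,170,0,0,0],[0,0,170,0,0,0],[0,0,170,0,0,0],[0,0,170,0,0,0]]' 50; python3 - <<'E'
from bench import ctrl
import cv2,numpy as np
from h import *
np.set_printoptions(suppress=True,precision=4)
p=ctrl.camera_params('wrist');im,d=ctrl.get_image('wrist');np.savez('w2.npz',im=im,d=d,**p)
im2,d2=ctrl.get_image('top');p2=ctrl.camera_params('top');np.savez('top2.npz',im=im2,d=d2,**p2)
cv2.imwrite('pics/w2.png',np.hstack([cv2.resize(im,(400,300)),cv2.resize(im2,(400,300))])[:,:,::-1])
E
```

```text
time: 9.02
position: [0.4463, 0.0409, 0.2012]
tool_rot: [0.04, -3.139, 0.001]
ft_force: [-0.6, -0.7, -0.3]
grip_width: 0.571
grip_force: 0.0
```

View pics/w2.png

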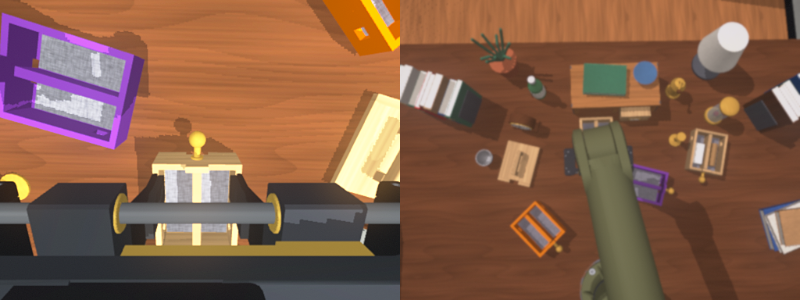

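The wrist view shows the drawn-out tray, knob nearest the robot (197,138) and rail at (197,200). The top view of it is blocked by the arm.

```bash
python3 - <<'E'
from h import *
np.set_printoptions(suppress=True,precision=4)
f=np.load('w2.npz');W=cloud(f['d'],f['mtx'],f['T']);x,y,z=W[...,0],W[...,1],W[...,2]
m=(z>.056)&(z<.067)&(x>.42)&(x<.66)&(abs(y-.043)<.075)
p=W[m];print('rim',len(p),p.min(0),p.max(0),cv2.minAreaRect((p[:,:2]*1000).astype(np.float32)))
for lo in np.arange(.47,.64,.01):
    q=p[abs(p[:,0]-lo)<.005]
    r=W[(abs(z-.054)<.0015)&(abs(x-lo)<.005)&(abs(y-.043)<.015)]
    if len(q):print(round(lo,3),len(q),q[:,1].min(),q[:,1].max(),(q[:,1].min()+q[:,1].max())/2,'rail',len(r),r[:,1].min() if len(r) else 0,r[:,1].max() if len(r) else 0)
k=(z>.067)&(z<.078)&(abs(x-.48)<.03)&(abs(y-.04)<.03);q=W[k];print('key',len(q),q.min(0),q.max(0))
k=(z>.025)&(z<.06)&(x<.465)&(x>.42)&(abs(y-.04)<.03);q=W[k];print('knob',len(q),q.min(0),q.max(0))
E
```

```text
rim 1485 [ 0.4716 -0.02    0.056 ] [0.6057 0.1021 0.0667] ((539.1160888671875, 41.19117736816406), (133.00843811035156, 120.03763580322266), 1.0982917547225952)
0.47 434 -0.019838085183364752 0.09996466597738277 0.04006329039700901 rail 33 0.028635127982118744 0.05546155355808065
0.48 516 -0.020033949240087633 0.09977576621245021 0.039870908486181286 rail 0 0 0
0.49 43 -0.019169568497043203 0.09260292809792828 0.036716679800442534 rail 30 0.034375920855698266 0.04533419205156066
0.5 16 0.03462807396910234 0.04559943114127514 0.040113752555188745 rail 55 0.03449416367604145 0.04559964951271211
0.51 13 0.03487403697259432 0.04477774489191798 0.03982589093225615 rail 60 0.03467477587620675 0.04594468320351204
0.52 15 0.03504810597894382 0.045068825707078417 0.04005846584301112 rail 52 0.03493347087506725 0.0462264363380803
0.53 5 0.037406293848936734 0.04633394050486582 0.04187011717690128 rail 52 0.03516367285318388 0.04650877165653102
0.56 7 0.09364123140110439 0.09816136619471566 0.09590129879791003 rail 0 0 0
0.57 97 -0.016124178354108017 0.10132490917838594 0.04260036541213896 rail 30 0.036038019823255094 0.04775432644413259
0.58 132 -0.01742277626792129 0.10187877567186909 0.0422279997019739 rail 48 0.03611652626204088 0.04801608546253124
0.59 125 -0.01756269620060913 0.1021225947036469 0.042279949251518886 rail 44 0.036340096245469224 0.0471072670863041
0.6 80 -0.01774113626719842 0.10200739663616135 0.04213313018448146 rail 48 0.03653993454305447 0.04734551830398111
0.61 2 -0.009393955028657072 0.04034626989102264 0.015476157431182785 rail 9 0.037965811328751695 0.04752466481997607
key 298 [0.4726 0.0251 0.0671] [0.4817 0.0549 0.0747]
knob 436 [0.4334 0.0276 0.0361] [0.4649 0.0507 0.0505]
```

```bash
python3 -m inch '[[30,0,0,0,0,0],[70,0,-20,0,0,0],[95,0.5,-50,0,0,0],[101,0.5,-80,0,0,0],[101,0.5,-105,0,0,0],[101,0.5,-105,0,0,0],[101,0.5,-105,0,0,0]]' 50; python3 - <<'E'
from bench import ctrl
from h import *
print(ctrl.get_state()['position'])
p=ctrl.camera_params('wrist');im,d=ctrl.get_image('wrist');cv2.imwrite('pics/w3.png',im[:,:,::-1])
E
```

```text
time: 10.0
position: [0.5485, 0.0416, 0.0983]
tool_rot: [-0.04, 3.14, 0.0]
ft_force: [-0.1, -0.6, 0.5]
grip_width: 0.574
grip_force: 0.0
[0.54851242 0.04162384 0.09827654]
```

View pics/w3.png

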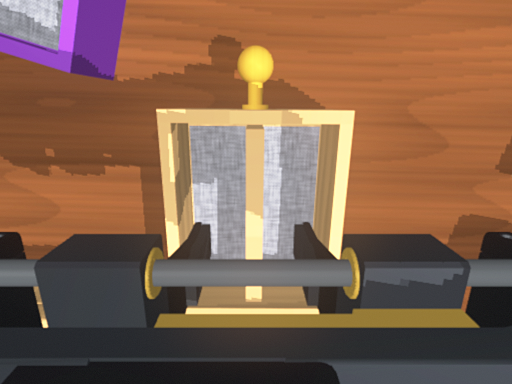

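The fingers straddle the rail (254,200) evenly inside the walls. I'll lower, pinch and lift.

```bash
python3 -m inch '[[-0.5,0,-20,0,0,0],[-1,0,-40,0,0,0],[-1,0,-55,0,0,0],[-1,0,-61,0,0,0],[-1,0,-61,0,0,0]]' 50;python3 -m inch '[[0,0,0,0,0,0],[0,0,0,0,0,0],[0,0,0,0,0,0],[0,0,0,0,0,0],[0,0,0,0,0,0],[0,0,0,0,0,0]]' 3 50; python3 -m inch '[[0,0,3,0,0,0],[0,0,10,0,0,0],[0,0,25,0,0,0],[0,0,25,0,0,0]]'
```

```text
time: 10.68
position: [0.5472, 0.0416, 0.0368]
tool_rot: [-0.04, 3.141, 0.0]
ft_force: [0.1, -0.4, -0.5]
grip_width: 0.577
grip_force: 0.0
time: 11.42
position: [0.5471, 0.0422, 0.0367]
tool_rot: [-0.041, 3.141, 0.001]
ft_force: [-1.3, 0.7, 0.4]
grip_width: 0.135
grip_force: 50.0
time: 11.92
position: [0.5485, 0.0416, 0.0634]
tool_rot: [-0.04, 3.138, 0.001]
ft_force: [0.6, 0.3, -5.9]
grip_width: 0.135
grip_force: 50.0
```

```bash
python3 -m inch '[[0,0,15,0,0,0],[0,0,40,0,0,0],[0,0,70,0,0,0],[0,0,100,0,0,0],[0,-5,120,0,0,0],[-2,-25,125,0,0,-1],[-5,-55,125,0,0,-2],[-9,-90,125,0,0,-3],[-13,-130,125,0,0,-5],[-18,-170,125,0,0,-7],[-23,-210,125,0,0,-9],[-28,-250,125,0,0,-11],[-32,-290,125,0,0,-12],[-36,-325,125,0,0,-13],[-39,-355,125,0,0,-14],[-42,-380,125,0,0,-14],[-44,-398,125,0,0,-14],[-44,-408,125,0,0,-14],[-44,-408,125,0,0,-14],[-44,-408,125,0,0,-14]]'
cat > m.py <<'E'
from bench import ctrl
from h import *
import sys
np.set_printoptions(suppress=True,precision=4)
n=sys.argv[1]
s=ctrl.get_state();print(s['time'],s['position'],s['tool_rot'],s['ft_force'])
p=ctrl.camera_params('wrist');im,d=ctrl.get_image('wrist');np.savez(n+'.npz',im=im,d=d,pos=s['position'],rot=s['tool_rot'],**p)
cv2.imwrite(f'pics/{n}.png',im[:,:,::-1])
E
python3 m.py w4
```

```text
time: 14.42
position: [0.5036, -0.3651, 0.1864]
tool_rot: [-0.34, -3.123, -0.002]
ft_force: [-0.4, 0.5, -5.3]
grip_width: 0.137
grip_force: 50.0
14.425 [ 0.5036 -0.3651  0.1864] [-0.3404 -3.1229 -0.002 ] [-0.3852  0.4904 -5.3404]
```

View pics/w4.png

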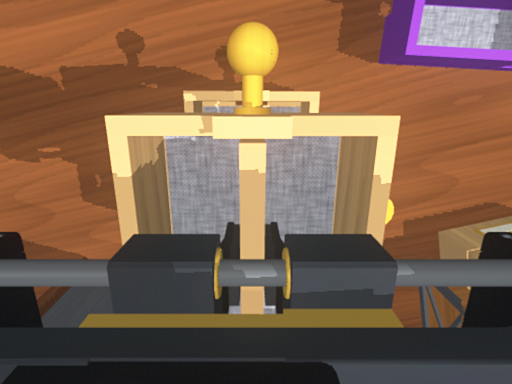

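Held tray's front rim runs along v≈117 to 135. The base's front rim shows just beyond it at v≈92 to 110, u 184 to 319, centred about the same as the tray.

```bash
cat > rel.py <<'E'
from h import *
import sys
np.set_printoptions(suppress=True,precision=2)
f=np.load(sys.argv[1]+'.npz');W=cloud(f['d'],f['mtx'],f['T'])*1000;pos=f['pos']*1000
a=2*np.arctan2(f['rot'][0],-f['rot'][1]) if f['rot'][1]<0 else 2*np.arctan2(-f['rot'][0],f['rot'][1])
print('tool yaw',np.degrees(a))
Q=W.copy();d=W[...,:2]-pos[:2];Q[...,0]=d[...,0]*np.cos(a)+d[...,1]*np.sin(a);Q[...,1]=-d[...,0]*np.sin(a)+d[...,1]*np.cos(a)
x,y,z=Q[...,0],Q[...,1],Q[...,2];tz=pos[2]-37
def front(nm,zr,x0,x1):
    m=(abs(z-zr)<4)&(x>x0)&(x<x1)&(abs(y)<72)
    print(nm,m.sum(),'z',np.median(z[m]) if m.any() else 0,'y',y[m].min(),y[m].max(),'mid',(y[m].min()+y[m].max())/2)
    e=[]
    for u in range(512):
        c=m[:,u]
        if c.sum()>=2:
            v=np.where(c)[0][0];e.append((y[v,u],x[v,u]))
    e=np.array(e);e=e[(e[:,0]>y[m].min()+3)&(e[:,0]<y[m].max()-3)]
    k=np.polyfit(e[:,0],e[:,1],1);g=abs(np.polyval(k,e[:,0])-e[:,1])<2;k=np.polyfit(e[g,0],e[g,1],1)
    print('  front x at y0',k[1],'yaw rel',-np.degrees(np.arctan(k[0])),'n',g.sum())
    q=(z>zr+5)&(z<zr+13)&(x>x0-5)&(x<x1)&(abs(y)<25)
    if q.any():print('  key y',y[q].min(),y[q].max(),'x',x[q].min(),x[q].max(),'z',z[q].max())
front('tray',tz+62,-85,-60)
front('base',62,-110,-70)
E
python3 rel.py w4
```

```text
tool yaw -12.440702413956236
tray 4942 z 212.69617149254924 y -61.78638873207931 59.200223858498155 mid -1.293082436790577
  front x at y0 -73.6630320157054 yaw rel 0.02364046882138433 n 203
  key y -16.405960622479938 13.649292518075567 x -73.86583905187237 -65.78123611475247 z 224.3612077314082
base 1194 z 63.10008463166372 y -62.29384297366197 57.97999604243122 mid -2.1569234656153746
  front x at y0 -89.06147547286828 yaw rel -0.5728860629097768 n 94
  key y -16.571727439562157 12.573528645746183 x -89.12282589142615 -81.78074687614418 z 74.9416627561953
```

```bash
python3 -m inch '[[-3,0,-15,0,0,-0.6],[-5.5,-0.3,-30,0,0,-0.6],[-5.5,-0.3,-45,0,0,-0.6],[-5.5,-0.3,-57,0,0,-0.6],[-5.5,-0.3,-66,0,0,-0.6],[-5.5,-0.3,-68,0,0,-0.6],[-5.5,-0.3,-68,0,0,-0.6],[-5.5,-0.3,-68,0,0,-0.6]]'; python3 m.py w5; python3 rel.py w5
```

```text
time: 15.48
position: [0.4979, -0.367, 0.1192]
tool_rot: [0.359, 3.12, -0.001]
ft_force: [-1.0, 0.0, -5.3]
grip_width: 0.139
grip_force: 50.0
15.475 [ 0.4979 -0.367   0.1192] [ 0.3589  3.1199 -0.0006] [-0.9764  0.0016 -5.3437]
tool yaw -13.124858946250116
tray 4942 z 145.45084856835425 y -62.16460848369545 59.42343524576248 mid -1.3705866189664881
  front x at y0 -73.71486177855644 yaw rel 0.012408821950304839 n 203
  key y -16.342185864820987 13.587477671028116 x -73.92952098265765 -65.86607141636188 z 157.16743499418538
base 1819 z 63.12475021188321 y -60.26177544947927 60.36548134039904 mid 0.051852945459884836
  front x at y0 -84.19885607755072 yaw rel 0.20099063342649762 n 125
  key y -14.663251539078415 14.771205410747179 x -84.4695438672725 -76.51681388770938 z 74.9475678211839
```

```bash
python3 -m inch '[[-5,2,0,0,0,0.2],[-9.9,3.8,-3,0,0,0.2],[-9.9,3.8,-9,0,0,0.2],[-9.9,3.8,-14,0,0,0.2],[-9.9,3.8,-14,0,0,0.2],[-9.9,3.8,-14,0,0,0.2]]'; python3 -m inch '[[0,0,-2,0,0,0],[0,0,-4,0,0,0],[0,0,-6,0,0,0],[0,0,-6,0,0,0]]'; python3 m.py w6; python3 rel.py w6|head -5
```

```text
time: 16.27
position: [0.4878, -0.363, 0.1046]
tool_rot: [0.354, 3.122, -0.0]
ft_force: [0.3, 0.5, -5.2]
grip_width: 0.134
grip_force: 50.0
time: 16.77
position: [0.4875, -0.3627, 0.0983]
tool_rot: [-0.354, -3.121, -0.0]
ft_force: [-0.2, 0.2, -4.8]
grip_width: 0.135
grip_force: 50.0
16.775 [ 0.4875 -0.3627  0.0983] [-0.3536 -3.1213 -0.0004] [-0.2285  0.1541 -4.841 ]
tool yaw -12.926207120974395
tray 4942 z 124.70188779885169 y -62.05487063899619 58.901894899668335 mid -1.5764878696639286
  front x at y0 -73.68410161343161 yaw rel -0.001875299874458471 n 201
  key y -16.42104573270045 13.735925682561744 x -73.87207764336675 -65.7556200112662 z 136.2975019218341Traceback (most recent call last):
  File "rel.py", line 23, in <module>
    front('base',62,-110,-70)
    ~~~~~^^^^^^^^^^^^^^^^^^^^
  File "rel.py", line 11, in front
    print(nm,m.sum(),'z',np.median(z[m]) if m.any() else 0,'y',y[m].min(),y[m].max(),'mid',(y[m].min()+y[m].max())/2)
                                                               ~~~~~~~~^^
    return umr_minimum(a, axis, None, out, keepdims, initial, where)
ValueError: zero-size array to reduction operation minimum which has no identity
```

```bash
python3 -m inch '[[0,0,-1.5,0,0,0],[0,0,-3,0,0,0],[0,0,-4,0,0,0],[0,0,-4,0,0,0]]'; python3 -m inch '[[0,0,-1,0,0,0],[0,0,-2,0,0,0],[0,0,-2.5,0,0,0],[0,0,-2.5,0,0,0]]'; python3 m.py w7; python3 rel.py w7 2>&1|head -3
```

```text
time: 17.32
position: [0.4876, -0.3628, 0.0945]
tool_rot: [-0.354, -3.121, -0.0]
ft_force: [-0.5, 0.8, -5.4]
grip_width: 0.138
grip_force: 50.0
time: 17.82
position: [0.4877, -0.3629, 0.0927]
tool_rot: [0.354, 3.121, 0.001]
ft_force: [-2.3, 2.1, 1.8]
grip_width: 0.134
grip_force: 50.0
17.825 [ 0.4877 -0.3629  0.0927] [0.3535 3.1213 0.0006] [-2.2822  2.1229  1.7948]
tool yaw -12.92367235598096
tray 4961 z 119.07109721179506 y -61.95009876468782 59.23898699002097 mid -1.355555887333427
  front x at y0 -73.71640514629154 yaw rel -0.010026498609498884 n 203
```

Rim height difference is 56.0 mm and the load has gone onto the base, so it's seated. Release, rise, and look from the top while moving to the lid.

```bash
python3 -m inch '[[0,0,0,0,0,0],[0,0,0,0,0,0],[0,0,0,0,0,0],[0,0,0,0,0,0]]' 45; python3 -m inch '[[0,0,15,0,0,0],[0,0,40,0,0,0],[0,0,70,0,0,0],[0,5,100,0,0,0],[0,30,125,0,0,0],[0,70,130,0,0,0],[0,115,130,0,0,0],[0,165,130,0,0,0],[0,215,130,0,0,0],[0,265,130,0,0,0],[-1,315,130,0,0,0],[-3,365,130,0,0,0],[-5,415,130,0,0,-1],[-8,465,130,0,0,-1],[-10,515,130,0,0,-2],[-15,565,130,0,0,-2],[-20,615,130,0,0,-2],[-25,655,120,0,0,-2],[-32,685,110,0,0,-2],[-38,695,105,0,0,-2]]' 45; python3 -m inch '[[0,0,0,0,0,0],[0,0,0,0,0,0]]' 60
python3 m.py w8; python3 - <<'E'
from bench import ctrl
from h import *
np.set_printoptions(suppress=True,precision=4)
im,d=ctrl.get_image('top');p=ctrl.camera_params('top');W=cloud(d,p['mtx'],p['T'])
cv2.imwrite('pics/t8.png',im[:,:,::-1])
c=(.488,-.363)
print('tray',rect(W,(c[0]-.1,c[0]+.1,c[1]-.09,c[1]+.08),.110,.122))
print(rect(W,(c[0]-.1,c[0]+.1,c[1]-.09,c[1]+.08),.122,.140))
f=np.load('w8.npz');W=cloud(f['d'],f['mtx'],f['T'])
print('bar',rect(W,(.4,.53,.27,.4),.045,.06)); print('plate',rect(W,(.3,.56,.2,.44),.011,.022))
E
```

```text
time: 18.38
position: [0.4878, -0.363, 0.0921]
tool_rot: [0.354, 3.121, -0.0]
ft_force: [0.3, 1.0, -0.6]
grip_width: 0.477
grip_force: 0.0
time: 20.88
position: [0.4489, 0.3338, 0.1973]
tool_rot: [0.404, 3.115, 0.0]
ft_force: [0.8, -0.9, -0.7]
grip_width: 0.517
grip_force: 0.0
time: 21.12
position: [0.4507, 0.3305, 0.1979]
tool_rot: [0.412, 3.113, 0.0]
ft_force: [-0.7, -0.0, -0.2]
grip_width: 0.646
grip_force: 0.0
21.125 [0.4507 0.3305 0.1979] [0.4116 3.1133 0.0003] [-0.6857 -0.0282 -0.2278]
tray (775, ((488.2613220214844, -363.3361511230469), (122.6361312866211, 150.93125915527344), 76.78604125976562), array([ 0.49  , -0.3651,  0.1168]))
(43, ((471.05792236328125, -392.74951171875), (28.263992309570312, 159.04598999023438), 48.8762321472168), array([ 0.4185, -0.3473,  0.1277]))
bar (1091, ((463.69366455078125, 334.05828857421875), (13.712876319885254, 88.36998748779297), 75.73767852783203), array([0.4605, 0.3349, 0.0529]))
plate (11380, ((422.51043701171875, 344.8302307128906), (252.83018493652344, 183.48208618164062), 2.467517137527466), array([0.4564, 0.3318, 0.0172]))
```

View pics/w8.png

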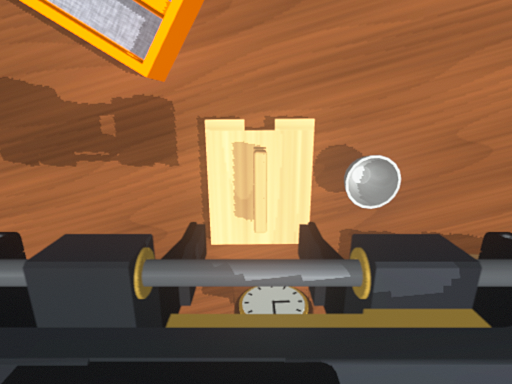

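The notch of the lid is at (260,125), toward the robot. The bar is at (260,190), the bowl at right (372,182) and the clock behind (275,300), all clear of the grip.

```bash
python3 -m inch '[[6,1,-20,0,0,0.8],[13,2,-50,0,0,0.8],[13,2,-80,0,0,0.8],[13,2,-100,0,0,0.8],[13,2,-110,0,0,0.8],[13,2,-110,0,0,0.8],[13,2,-110,0,0,0.8]]' 55; python3 m.py w9; python3 - <<'E'
from h import *
f=np.load('w9.npz');W=cloud(f['d'],f['mtx'],f['T'])
print('bar',rect(W,(.4,.53,.27,.4),.045,.06)); 
E
```

```text
time: 22.1
position: [0.4633, 0.3344, 0.0879]
tool_rot: [0.386, 3.117, 0.002]
ft_force: [0.1, -0.0, -0.7]
grip_width: 0.631
grip_force: 0.0
22.1 [0.4633 0.3344 0.0879] [0.3863 3.1166 0.0018] [ 0.0674 -0.041  -0.7163]
bar (2049, ((455.06329345703125, 336.77978515625), (13.840987205505371, 70.72245025634766), 75.53218841552734), array([0.4515, 0.3373, 0.0529]))
```

```bash
python3 -m inch '[[0,0,-20,0,0,0],[0,0,-38,0,0,0],[0,0,-48,0,0,0],[0,0,-51,0,0,0],[0,0,-51,0,0,0]]' 55;python3 -m inch '[[0,0,0,0,0,0],[0,0,0,0,0,0],[0,0,0,0,0,0],[0,0,0,0,0,0],[0,0,0,0,0,0],[0,0,0,0,0,0]]' 3 50; python3 -m inch '[[0,0,4,0,0,0],[0,0,12,0,0,0],[0,0,30,0,0,0],[0,0,60,0,0,0],[0,0,95,0,0,0],[0,0,130,0,0,0],[0,0,150,0,0,0],[0,0,150,0,0,0]]'
```

```text
time: 22.78
position: [0.4628, 0.3342, 0.0362]
tool_rot: [0.386, 3.118, 0.0]
ft_force: [-0.9, 0.8, 0.1]
grip_width: 0.63
grip_force: 0.0
time: 23.52
position: [0.4627, 0.3345, 0.0362]
tool_rot: [0.386, 3.117, 0.001]
ft_force: [0.8, 1.6, -0.2]
grip_width: 0.157
grip_force: 50.0
time: 24.52
position: [0.4639, 0.3349, 0.1891]
tool_rot: [0.386, 3.114, 0.006]
ft_force: [-0.0, 0.3, -2.9]
grip_width: 0.157
grip_force: 50.0
```

```bash
python3 -m inch '[[0,-10,10,0,0,0],[1,-30,20,0,0,0],[3,-60,20,0,0,0],[5,-95,20,0,0,0],[8,-135,20,0,0,0],[10,-175,20,0,0,0],[13,-220,20,0,0,0.2],[16,-265,20,0,0,0.4],[19,-310,20,0,0,0.6],[22,-355,20,0,0,0.8],[24,-400,20,0,0,1],[26,-445,20,0,0,1.2],[29,-490,20,0,0,1.2],[32,-535,20,0,0,1.2],[35,-580,20,0,0,1.2],[37,-620,20,0,0,1.2],[39,-655,20,0,0,1.2],[40,-680,20,0,0,1.2],[40,-694,20,0,0,1.2],[40,-701,20,0,0,1.2]]'; python3 -m inch '[[0,0,0,0,0,0],[0,0,0,0,0,0],[0,0,0,0,0,0]]'; python3 m.py w10
```

```text
time: 27.02
position: [0.5017, -0.3676, 0.206]
tool_rot: [-0.356, -3.121, -0.001]
ft_force: [0.8, 0.6, -3.2]
grip_width: 0.155
grip_force: 50.0
time: 27.4
position: [0.5031, -0.3659, 0.2062]
tool_rot: [0.351, 3.122, 0.001]
ft_force: [0.9, 0.8, -3.5]
grip_width: 0.155
grip_force: 50.0
27.4 [ 0.5031 -0.3659  0.2062] [0.3512 3.1216 0.0011] [ 0.8606  0.7824 -3.4615]
```

View pics/w10.png

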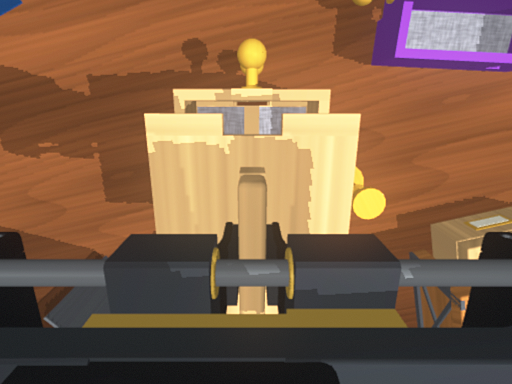

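The lid's notch is at (253,125). The tray's front rim with its key shows beyond it at v≈90 to 105, u 174 to 330.

```bash
sed -i '/^front(/d; s/^def front(nm,zr,x0,x1):/def front(nm,zr,x0,x1,hole=0):/; s/^    e=np.array(e);/    e=np.array(e);e=e[abs(e[:,0])>hole];/' rel.py; cat >> rel.py <<'E'
m=(abs(x+60)<10)&(abs(abs(y)-40)<10)&(z>tz);zl=np.median(z[m]);print('lid top z',zl,'left/right',np.median(z[m&(y>0)]),np.median(z[m&(y<0)]))
front('lid',zl,-85,-60,23)
b=(abs(z-zl)<4)&(x<-66)&(x>-73)&(abs(y)<40);yy=np.sort(y[b]);g=np.argmax(np.diff(yy));print('notch y',yy[g],yy[g+1])
front('tray',118,-110,-70)
E
python3 rel.py w10
```

```text
tool yaw -12.839411615993349
lid top z 187.0552006054976 left/right 187.06546409290064 187.04380384971117
lid 3881 z 187.022532744148 y -62.04608471912788 58.748513889473266 mid -1.6487854148273087
  front x at y0 -73.0933889608914 yaw rel 0.025503742089060526 n 123
notch y -18.2653057902564 15.523184476525087
tray 1602 z 119.10652261038209 y -61.93722990237448 58.083216139611636 mid -1.9270068813814234
  front x at y0 -88.83968080927525 yaw rel -0.26637935998231904 n 108
  key y -16.65374559988855 12.900496515609337 x -89.02575845807479 -81.28415275169422 z 130.98986296372314
```

```bash
python3 -m inch '[[-3,0.3,-8,0,0,-0.3],[-5.8,0.6,-18,0,0,-0.3],[-5.8,0.6,-27,0,0,-0.3],[-5.8,0.6,-32,0,0,-0.3],[-5.8,0.6,-32,0,0,-0.3],[-5.8,0.6,-32,0,0,-0.3],[-5.8,0.6,-32,0,0,-0.3]]'; python3 m.py w11;python3 rel.py w11
```

```text
time: 28.32
position: [0.4971, -0.3664, 0.1745]
tool_rot: [0.362, 3.12, -0.0]
ft_force: [-0.4, -0.2, -3.9]
grip_width: 0.154
grip_force: 50.0
28.325 [ 0.4971 -0.3664  0.1745] [ 0.3615  3.1201 -0.0004] [-0.389  -0.23   -3.9352]
tool yaw -13.218479305147053
lid top z 155.3685962354396 left/right 155.38851575676978 155.35066596726855
lid 3861 z 155.35306787006937 y -61.83566213277541 58.820780535256816 mid -1.5074407987592977
  front x at y0 -73.04666140568375 yaw rel 0.011162681998524878 n 123
notch y -18.364843928235537 15.472525449082106
tray 1822 z 119.0895175331294 y -60.67549183588213 59.51720079539919 mid -0.5791455202414681
  front x at y0 -83.33622122200225 yaw rel 0.2712886476638937 n 125
  key y -15.386973057230904 14.137561042409704 x -83.25556683910278 -75.91721852682605 z 130.73178901359339
```

```bash
python3 -m inch '[[-5,2,0,0,0,0.2],[-9.8,3.5,-3,0,0,0.2],[-9.8,3.5,-9,0,0,0.2],[-9.8,3.5,-14,0,0,0.2],[-9.8,3.5,-17,0,0,0.2],[-9.8,3.5,-17,0,0,0.2],[-9.8,3.5,-17,0,0,0.2]]'; python3 -m inch '[[0,0,-2,0,0,0],[0,0,-4,0,0,0],[0,0,-6,0,0,0],[0,0,-7,0,0,0],[0,0,-7,0,0,0]]'; python3 m.py w12; python3 rel.py w12 2>&1|head -5
```

```text
time: 29.25
position: [0.4872, -0.3629, 0.1572]
tool_rot: [0.356, 3.121, -0.0]
ft_force: [0.2, -0.8, -3.1]
grip_width: 0.155
grip_force: 50.0
time: 29.88
position: [0.487, -0.3627, 0.1499]
tool_rot: [-0.356, -3.121, -0.0]
ft_force: [-0.0, 0.2, -2.4]
grip_width: 0.153
grip_force: 50.0
29.875 [ 0.487  -0.3627  0.1499] [-0.3564 -3.1211 -0.0002] [-0.0144  0.1733 -2.3685]
tool yaw -13.027085331501738
lid top z 130.92726919669119 left/right 130.93581676598788 130.92128426311572
lid 4660 z 130.74447607074416 y -61.656403679422425 58.71285335710232 mid -1.4717751611600534
  front x at y0 -73.06603266859173 yaw rel 0.023129643458870162 n 123
notch y 13.546257152144177 15.49585587506551
```

```bash
python3 -m inch '[[0,0,-1,0,0,0],[0,0,-2,0,0,0],[0,0,-2.3,0,0,0],[0,0,-2.3,0,0,0]]'; python3 m.py w13; python3 rel.py w13 2>&1|sed -n 2,2p; python3 -m inch '[[0,0,0,0,0,0],[0,0,0,0,0,0],[0,0,0,0,0,0],[0,0,0,0,0,0]]' 45
```

```text
time: 30.42
position: [0.4871, -0.3628, 0.1482]
tool_rot: [0.356, 3.121, 0.0]
ft_force: [-1.0, 1.6, 0.7]
grip_width: 0.151
grip_force: 50.0
30.425 [ 0.4871 -0.3628  0.1482] [0.3563 3.121  0.0003] [-1.0315  1.5965  0.7416]
lid top z 129.11657998498094 left/right 129.07540626310387 129.16121014903405
time: 30.98
position: [0.4871, -0.3628, 0.1478]
tool_rot: [0.356, 3.121, -0.0]
ft_force: [-0.1, 0.2, -0.1]
grip_width: 0.487
grip_force: 0.0
```

Lid top is at 129.1 as predicted. I'll retreat upward, swing clear and verify from the top camera.

```bash
python3 -m inch '[[0,0,15,0,0,0],[0,0,35,0,0,0],[0,0,60,0,0,0],[0,0,90,0,0,0],[0,20,105,0,0,0],[0,60,110,0,0,0],[0,110,110,0,0,0],[0,160,110,0,0,0],[0,210,110,0,0,0],[0,260,110,0,0,0],[0,310,110,0,0,0],[0,350,110,0,0,0],[0,350,110,0,0,0],[0,350,110,0,0,0]]'; python3 - <<'E'
from bench import ctrl
from h import *
np.set_printoptions(suppress=True,precision=4)
im,d=ctrl.get_image('top');p=ctrl.camera_params('top');W=cloud(d,p['mtx'],p['T'])
cv2.imwrite('pics/t14.png',im[:,:,::-1])
c=(.488,-.363);B=(c[0]-.085,c[0]+.09,c[1]-.085,c[1]+.08)
print('lid',rect(W,B,.120,.135));print('bar',rect(W,(c[0]-.06,c[0]+.06,c[1]-.06,c[1]+.06),.157,.175))
E
```

```text
time: 32.72
position: [0.4874, -0.0139, 0.2589]
tool_rot: [0.358, 3.119, 0.0]
ft_force: [1.1, -0.3, 0.6]
grip_width: 0.517
grip_force: 0.0
lid (2260, ((488.1331481933594, -363.31549072265625), (122.17460632324219, 150.7346649169922), 76.95431518554688), array([ 0.4869, -0.3558,  0.1277]))
bar (206, ((488.7353515625, -362.2496337890625), (15.170244216918945, 90.01409912109375), 77.65851593017578), array([ 0.4878, -0.3617,  0.1629]))
```

View pics/t14.png

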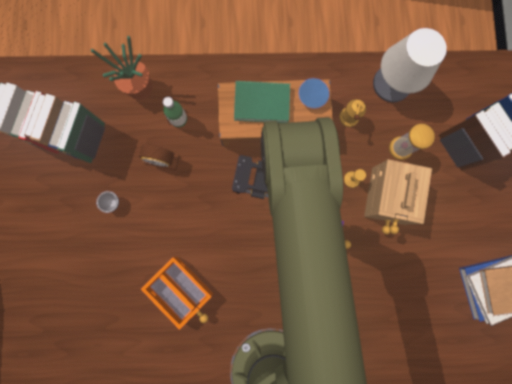

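The stack at (400,192) is complete: lid centre (488.1,−363.3) against tray (488.3,−363.3). The ornaments stand where they were and the arm is clear.

```bash
python3 -c "
from bench import ctrl
print(ctrl.close_job())"
```

```text
the job is handed in; nothing more can be done
None
```

The tray is out of its bay and seated on the lower tray, key in notch. The lid is seated on top the same way, and I handed the job in at about 33 s of the 64 s allowed; `close_job()` gave no verdict.

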